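# Open the stone polisher's sprung, loose cover

## Task

Open the bench polisher so the stones can be taken out: push the red knob of the sprung bolt gently all the way out to its stop so that the green cover springs ajar, and let the bolt go home again. Then tip the loose cover up by its raised front edge, without shoving it or letting it drop, until it stands on its rear edge on the ledge, leaning back against the two steel rest bars. Leave the bowl, the cup and the small pink stone where they are.

Things in the scene. Friction and masses are not known exactly. Their poses are not given: they have to be found in the camera images.
- polisher: Grey, fixed. Origin on the bench under the trough; x from its front (where the cover overhangs; facing roughly the robot's right) to the motor housing, y to its left, z up. Open trough x -75 to 58 mm, y +-62, rim z 80. Ledge x 58 to 77, sunk to z 75, between cheeks (y +-62, x 38 to 78, up to z 100). Motor housing x 110 to 215, y +-70, 110 high. Pushes over 35 N are rough
- ledge (a point): Middle of the line where the sunk ledge meets the feet of the two steel rest bars (polisher x 77, y 0, z 75). The bars, 16 mm wide, at y +-42, rise from this line and lean back (tops towards +x) by 12 degrees, up to z 217; their flat front faces carry the opened cover, and the 5 mm step of the rear rim, 19 mm before this point, keeps its foot from slipping forward
- pins (a point): Midway between two steel pins in the trough's front wall (polisher x -60, y +-45, z 80 at rim level; this point is fixed). They stand on one damped sprung bar under the cover and press it up with about 7 N; with the bolt out they raise the cover in about half a second and stop 22 mm above the rim, still pressing up to 4 N
- bolt (a joint): Sprung steel bolt: 0 = home, nose 8 mm over the cover's left edge at polisher x -50; 0.016 m = out at its stop. Slides along the polisher's +y; the cover is free from about 0.012. Spring 4 N at home, 8 N at the stop, plus up to 4 N friction under the cover; let go, it springs home beneath the raised cover
- bolt_knob (a point): Centre of the top of the bolt's upright red knob: post 14 mm across, 50 tall, on the flat bolt arm (18 wide, top at z 95.5). Bolt home: polisher x -50, y 115, z 144.5. About 48 mm of free space above the arm between the cover's left edge and the knob, for closed fingers to push it outwards. A dark guide block below the arm: x -67 to -33, y 64 to 100, up to z 86.5
- cover: Loose green plate 165 x 116 x 6 mm, 0.18 to 0.37 kg; origin at the centre of its underside, x to the rear edge, z out of its top. Lies on the rim, held by the bolt. Sprung ajar it tilts about 0.18 rad about the rear rim, front up, held by its weight only. Leaning on the rest bars it is turned about 1.78 rad from lying. Pushes over 35 N are rough
- cover_front (a point): Middle of the cover's front edge, at the underside, 82.5 mm before its origin. It overhangs the trough's front wall by about 20 mm, with free space down to the bench beneath; the plate is too wide to grip
- cover_rear (a point): Middle of the cover's rear edge, at the underside, 82.5 mm behind its origin. At the start about 7 mm before the rest bars; tipped up it drops onto the sunk ledge, and pushed rearwards it stops against the feet of the bars
- bowl: Bystander: loose steel bowl, 124 mm across, 45 mm high, in front of the polisher; origin under its centre
- mug: Bystander: loose pale yellow cup without handle, 76 mm across, 90 mm high, at the polisher's right side; origin under its centre
- stone: Bystander: loose small pink rough stone, about 70 x 60 x 58 mm, behind the motor housing; origin under its centre
Mind the look-alikes: they are no part of the job. What is meant by the cover is not black, and is the larger of those in its own colour.

How it is judged:
By the outcome, as a careful person would: the job done as asked, in the order asked, and still so for the second after the job is handed in, with the robot touching nothing.
It also fails if it takes over 54 s, if anything falls off the work surface, if the arm or the gripper's body presses on something with over 40 N, if the wrist force passes 120 N, or if a joint passes its speed limit or range.

## Robot

A 6-joint arm with a two-finger parallel gripper is mounted at the origin on the work surface. World frame = base frame: x ahead of the robot, y to its left, z up, the work surface at z = 0. Lengths are in m, angles in rad, forces in N, time in s.
With the tool pointing down it reaches from about 0.35 to 0.775 m from the base axis. Payload 5.5 kg.
Tool frame: the origin (TCP) lies on the centre line of the jaws, within the pads' length; the fingertips stand 11 mm ahead of it and the grasp point (between the pads) lies 8 mm behind it; z points along the fingers, y is the line along which they close (so a half turn about z gives the same grasp; the last joint's range is limited). The gripper opens to 85 mm and grips with 20 to 120 N. Pads are 22 mm wide; open, the fingers measure 114 mm over their backs; the gripper's body (76 mm by 85 mm) begins 54 mm behind the grasp point. The pads swing forward as they close: fully open they stand 13 mm farther back than shut.
Start: joints at [-1.324, 0.313, 0.046, 1.304, 0, 1.431], TCP at [0.217, -0.533, 0.214] pointing down, gripper open.
Joint ranges: [-2.76, 2.76], [-0.86, 1.69], [-1.03, 1.26], [-2.2, 2.34], [-1.47, 1.5], [-3.14, 3.14]. Speed limits (rad/s): [2.57, 2.57, 3.14, 3.14, 3.14, 3.14].

## Interface

Orientations are given as a unit quaternion [w, x, y, z].
In Python, from workcell import env, viewer, order, models gives the robot as it stands.
- The arm moves only by the tool drive_tool, never from a script. Its argument "series" is a list that holds one entry, the list of rows, each a list of 6 numbers: the shift along the tool's x, y, z each as a share of 120 mm, from -1 to 1, then the turn, a rotation vector about the tool's x, y, z each as a share of 180 degrees, from -1 to 1. A call has 1 to 20 rows; each row shifts and turns the commanded pose from where the row before left it, along the tool's axes as they then stand; what a row does not reach is not made up. A row lasts 1/8 s, in which the tool goes at most 62.5 mm and 10.7 degrees, less where a joint would pass 70% of its speed; a pose out of reach is approached as far as the arm can. A call with a number of a shift or a turn outside -1 to 1 is refused whole. A call with a gripper value outside its range is refused whole. "jaw" is the opening, from -1 (shut) to 1 (fully open), set as the call begins (left out, the last holds). The fingers move at their own pace and stop on an object; "grip_force" is the grip in N (left out, the last holds). Time passes only in rows, so rows that do not move let the fingers close. It gives the time, the measured TCP pose, the force, the opening and the grip force at its end, in the units of the state.
- env.get_state(): the state, without advancing time (a new reading comes with each control period).
- viewer.read_camera(name): name is "scene" or "top" or "wrist"; returns the picture (400x640x3 uint8, red, green, blue); there is no depth.
- viewer.camera_info(name): a dict with "intrinsics" (3x3 intrinsics, pixels), "R" (3x3) and "t" (3): a world point X has camera coordinates R X + t; the wrist camera has in their place "T_tool_cam" (4x4, takes a point from camera to tool coordinates, whose origin is the TCP and whose axes are the flange's). Camera axes: x right, y down, z forward; pixel columns grow to the right and rows downward; lengths in m; the calibration is good to about 2 mm. A picture is of the moment at which its call begins: read the wrist's pose just before it. camera_info takes no time and is no camera call.
- order.hand_in(): hands the job in; it is judged then, once.
Trained networks look in the newest picture that a camera, given by its name, has taken for a name from the list of things; names that differ only in an ending like _2 or _b are one class to them, and where a whole thing is asked for, a point or a joint stands for the part that bears it (a point fixed in the world has none). Each returns a list of dicts, best first, with "score" (0 to 1); they miss things now and then, are a little off and sometimes report something else, mostly with a low value. They report only what shows in the picture. A call takes as long as a camera call. They do not tell look-alikes from the thing itself.
- models.silhouettes(label, camera): "region" (400x640 bool, what is visible of it) and "location" ([column, row] in pixels, amid what is visible of it).
The state is a dict: "clock": time; "joint_pos": joint angles; "qvel": joint speeds; "tau": joint torques, N m; "tcp_pos": TCP position; "orientation": TCP orientation; "wrist_force": force on the tool from outside, world axes, zero at the start; "ft_torque": the same for the moment, N m; "finger_gap": finger opening in m; "grip_force": force on a finger pad.
Only numpy, scipy, OpenCV 4.12 (cv2) and the standard library are available. Lean on these libraries where they do the work, as an engineer would, in place of code of your own. Each camera call takes 0.05 s, during which the arm holds its last target. There are 200 camera calls.

## Working session

There is one attempt and no reset: what is moved stays moved. The work goes in short steps, Python scripts to look and compute and a tool call to move; the robot and the scene stay as the last step left them, time stands still between calls to the robot, and variables do not carry over. Pictures are saved under pics/ and viewed, at most 10 in all, crops included, and the job is handed in when it is done.

Besides the shell and the picture viewer there is one more tool, called after "Emit:" as name([rows], argument=value, ...), one row to a line, values as JSON. drive_tool: Moves the arm, as the interface text tells. Its arguments: {"type":"object","properties":{"series":{"type":"array"},"jaw":{"type":"number"},"grip_force":{"type":"number"}},"required":["series"]}

```bash
mkdir -p pics; python3 - <<'E'
from workcell import env, viewer, models
import cv2, numpy as np
s=env.get_state(); print(s)
for c in ["scene","top"]:
    im=viewer.read_camera(c); cv2.imwrite(f"pics/{c}0.png",im[:,:,::-1])
    i=viewer.camera_info(c); print(c,i)
    for l in ["cover","bolt_knob","polisher","bowl","mug","stone"]:
        print(l,[(round(d["score"],2),np.round(d["location"]).tolist(),int(d["region"].sum())) for d in models.silhouettes(l,c)])
E
```

```text
{'clock': 0.0, 'joint_pos': array([-1.32361163e+00,  3.13991895e-01,  4.49481121e-02,  1.30358015e+00,
        3.34351031e-05,  1.43118523e+00]), 'qvel': array([ 0.00015958,  0.00049703, -0.00031706,  0.00023569, -0.00118856,
        0.00033157]), 'tau': array([-1.08467557e-03, -4.80626464e+01,  2.98534638e+01,  1.93027739e-02,
       -5.75363288e-05,  1.46494529e-05]), 'tcp_pos': array([ 0.21676318, -0.53198724,  0.21350111]), 'orientation': array([-9.13382304e-04,  9.81356437e-01,  1.92194455e-01, -3.24335860e-05]), 'wrist_force': array([ 0.31477429,  0.90429341, -0.61731431]), 'ft_torque': array([ 0.00711426, -0.02847718, -0.00952562]), 'grip_force': 0.0, 'finger_gap': 0.08548384388937667}
scene {'intrinsics': array([[432.91225562,   0.        , 312.54640638],
       [  0.        , 432.91225562, 199.16995078],
       [  0.        ,   0.        ,   1.        ]]), 'R': array([[ 0.83539265,  0.54960622,  0.00721979],
       [ 0.43429894, -0.65196251, -0.62155395],
       [-0.33690288,  0.52237715, -0.78333809]]), 't': array([-0.47727044, -0.12803109,  1.31515027])}
cover [(0.87, [257
[... 328 characters left out ...]
'intrinsics': array([[473.5065634,   0.       , 319.0397567],
       [  0.       , 473.5065634, 201.8607438],
       [  0.       ,   0.       ,   1.       ]]), 'R': array([[ 0.01659095, -0.99970474,  0.01775307],
       [-0.99877077, -0.01739968, -0.04641327],
       [ 0.04670846, -0.01696121, -0.99876456]]), 't': array([0.00994657, 0.5358628 , 1.14326025])}
cover [(0.86, [314.0, 171.0], 3605), (0.76, [231.0, 286.0], 3298), (0.69, [340.0, 247.0], 1746)]
bolt_knob [(0.57, [334.0, 210.0], 265)]
polisher [(0.88, [252.0, 173.0], 4726)]
bowl [(0.84, [426.0, 162.0], 1972), (0.53, [194.0, 182.0], 858)]
mug [(0.7, [333.0, 112.0], 941), (0.34, [194.0, 183.0], 801)]
stone [(0.66, [194.0, 182.0], 735)]
```

```bash
python3 - <<'E'
import cv2
a=cv2.imread("pics/scene0.png")[90:390,160:480];b=cv2.imread("pics/top0.png")[40:340,150:470]
cv2.imwrite("pics/s_c.png",cv2.resize(a,None,fx=2,fy=2,interpolation=2));cv2.imwrite("pics/t_c.png",cv2.resize(b,None,fx=2,fy=2,interpolation=2))
E
```

```text
(no output)
```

View pics/s_c.png

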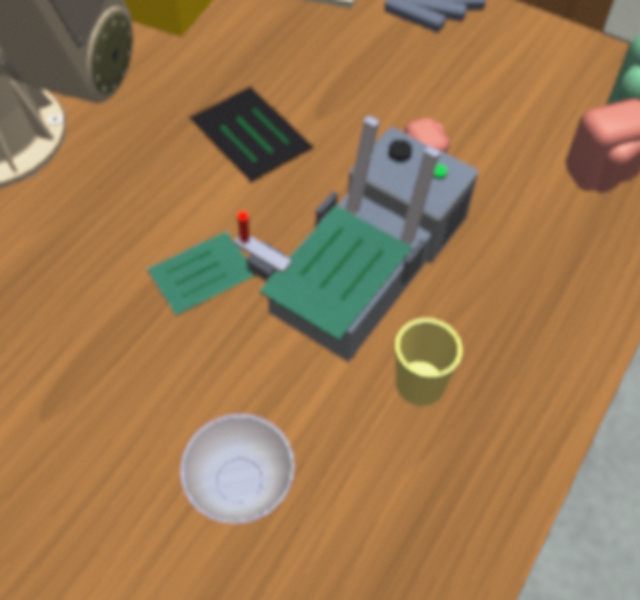

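View pics/t_c.png

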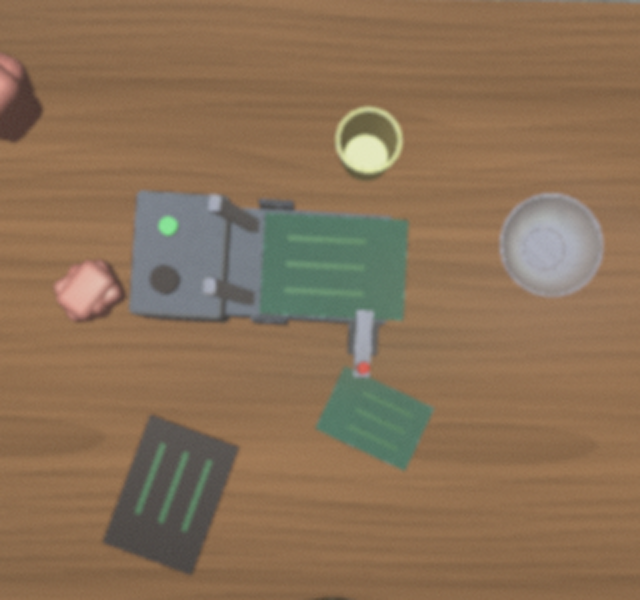

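The cover meant is the large green plate lying on the polisher (scene ≈(328,225), top ≈(317,173)). Two others look like it: a smaller green plate on the bench (top ≈(338,249)), and a black one (top ≈(231,286)). The crops confirm which is which. The red knob is at top ≈(331,223), and the polisher's front faces world −y.

```bash
cat > h.py <<'E'
import numpy as np, cv2
from scipy.optimize import least_squares
from scipy.spatial.transform import Rotation as Ro
from workcell import env, viewer, models
def proj(c,X):
    i=viewer.camera_info(c); p=(np.asarray(X)@i["R"].T+i["t"])@i["intrinsics"].T
    return p[...,:2]/p[...,2:]
def P2W(p,X):  # polisher->world, p=(x,y,yaw)
    X=np.asarray(X,float); c,s=np.cos(p[2]),np.sin(p[2])
    return np.stack([p[0]+c*X[...,0]-s*X[...,1],p[1]+s*X[...,0]+c*X[...,1],X[...,2]],-1)
def quat(s): q=s["orientation"]; return Ro.from_quat([q[1],q[2],q[3],q[0]])
E
python3 - <<'E'
from h import *
obs={}
for c in ["scene","top"]:
    im=cv2.imread(f"pics/{c}0.png")
    hsv=cv2.cvtColor(im,cv2.COLOR_BGR2HSV)
    g=cv2.inRange(hsv,(60,70,40),(95,255,255))
    n,l,st,ce=cv2.connectedComponentsWithStats(g)
    tgt={"scene":(328,225),"top":(312,174)}[c]
    k=l[tgt[1],tgt[0]]
    if k==0: k=1+np.argmax(st[1:,4])
    m=(l==k).astype(np.uint8); print(c,st[k])
    h=cv2.convexHull(cv2.findContours(m,0,2)[0][0])
    cn=max(cv2.findContours(m,0,1)[0],key=len); h=cv2.convexHull(cn)
    q=cv2.approxPolyN(h,4,ensure_convex=True) if hasattr(cv2,"approxPolyN") else cv2.boxPoints(cv2.minAreaRect(h))
    q=np.array(q,float).reshape(-1,2); print("corners",q.tolist())
    r=cv2.inRange(hsv,(0,170,90),(6,255,255))
    n,l,st,ce=cv2.connectedComponentsWithStats(r)
    print("red",[(st[j].tolist(),ce[j].round(1).tolist()) for j in range(1,n) if st[j,4]>5])
    obs[c]=q
def model(v,c):
    fx=-.094+v[3]
    K=[[fx,-.058,.086],[fx,.058,.086],[fx+.165,.058,.086],[fx+.165,-.058,.086]]
    return proj(c,P2W(v,K))
kn={"top":(331.7,223.8)}
def res(v):
    o=[]
    for c in obs:
        m=model(v,c)
        d=np.linalg.norm(obs[c][None]-m[:,None],axis=2); o.append((obs[c][d.argmin(1)]-m).ravel())
    return np.concatenate(o+[[v[3]/.003]])
# initial
v=least_squares(res,[.55,.05,1.55,0]).x
print(v,res(v).round(1))
kw=P2W(v,[-.05,.115,.1445]);print("knob",kw,proj("top",kw),proj("scene",kw))
for n,p in dict(ledge=[.077,0,.075],barL=[.107,.042,.217],barR=[.107,-.042,.217]).items(): w=P2W(v,p);print(n,w,proj("top",w),proj("scene",w))
E
```

```text
scene [ 291  193   75   67 2592]
corners [[366.0, 213.0], [329.0, 260.0], [288.0, 236.0], [327.0, 192.0]]
red [([279, 196, 5, 13, 52], [281.3, 201.5])]
top [ 281  148   71   49 1953]
corners [[354.0, 151.0], [325.0, 196.0], [281.0, 196.0], [284.0, 147.0]]
red []
[5.99349564e-01 4.58583177e-02 1.48910899e+00 1.01193332e-09] [  0.4   2.5  -2.    4.3  -3.7   1.6  -2.    0.4   2.4  -0.4 -21.8  -5.6
   6.1   1.5   3.9   2.8   0. ]
knob [0.48065321 0.00540864 0.1445    ] [326.03102546 224.5785382 ] [282.77352911 193.92913503]
ledge [0.6056325  0.12260156 0.075     ] [275.24371525 169.57176759] [350.00321855 202.44519945]
barL [0.56622044 0.15592857 0.217     ] [252.92667337 180.71163003] [347.2392797  149.57926758]
barR [0.64994034 0.14907447 0.217     ] [257.29444937 139.37328657] [376.86800723 165.61266897]
```

```bash
cat > fit.py <<'E'
from h import *
def K(f): return [[f,-.058,.086],[f,.058,.086],[f+.165,.058,.086],[f+.165,-.058,.086]]
kn=[[-.05,.115,.1445],[.1075,.042,.217],[.1075,-.042,.217]]
obs={"top":[(354,149.5),(352,200.5),(279.5,199),(281,145.5),(331.5,224),(255,183),(257.5,141.5)],
"scene":[(329.5,260.5),(288,236.5),(327,192),(366.5,213),(281.5,197.5),(345,150.5),(375,166)]}
def res(v): return np.concatenate([(proj(c,P2W(v,K(-.094+v[3])+kn))-obs[c]).ravel() for c in obs]+[[v[3]/.003]])
s=least_squares(res,[.59,.05,1.5,0],loss="soft_l1"); v=s.x
if __name__=="__main__":
    print(v,res(v).round(1).tolist()); print("knob",P2W(v,kn[0]),"front",P2W(v,[-.094+v[3],0,.08]),"ledge",P2W(v,[.077,0,.075]))
    np.save("p.npy",v)
E
python3 fit.py
```

```text
[ 0.59966416  0.04138732  1.53862558 -0.00327339] [-0.2, -0.2, -0.5, -0.9, -0.1, -2.9, 1.1, 0.1, -0.7, -0.5, 0.7, 0.3, 0.5, 0.3, -0.3, -0.4, 1.0, -0.8, 0.5, 0.4, -0.5, 0.2, -0.4, -0.4, -0.8, -0.3, -0.3, -0.8, -1.1]
knob [ 0.48311541 -0.00488781  0.1445    ] front [ 0.59653535 -0.05583574  0.08      ] ledge [0.60214088 0.11834748 0.075     ]
```

```bash
cat > plan.py <<'E'
from h import *
v=np.load("p.npy")
ex=P2W(v,[1,0,0])-P2W(v,[0,0,0]); ey=P2W(v,[0,1,0])-P2W(v,[0,0,0])
def target_R(a):  # tool tilted by a: z points to rear/down, tool x along polisher +y
    z=np.sin(a)*ex-np.cos(a)*np.array([0,0,1]); return Ro.from_matrix(np.stack([ey,np.cross(z,ey),z],1))
def rows(p0,R0,p1,R1,n):
    d=(R0.inv()*R1).as_rotvec()/n; st=Ro.from_rotvec(d); R=R0; out=[]
    for k in range(n):
        out.append(np.r_[R.inv().apply((np.array(p1)-p0)/n)/.12,d/np.pi].round(3).tolist()); R=R*st
    return out
def now(): s=env.get_state(); return s["tcp_pos"],quat(s)
E
python3 - <<'E'
from plan import *
p,R=now()
for r in rows(p,R,P2W(v,[-.05,.083,.214]),target_R(0),18): print(r)
E
```

```text
[0.22, -0.174, 0.0, -0.0, 0.0, -0.048]
[0.243, -0.139, 0.0, -0.0, 0.0, -0.048]
[0.262, -0.1, 0.0, -0.0, 0.0, -0.048]
[0.274, -0.06, 0.0, -0.0, 0.0, -0.048]
[0.28, -0.018, 0.0, -0.0, 0.0, -0.048]
[0.279, 0.024, 0.0, -0.0, 0.0, -0.048]
[0.272, 0.066, 0.0, -0.0, 0.0, -0.048]
[0.259, 0.107, 0.0, -0.0, 0.0, -0.048]
[0.24, 0.144, 0.0, -0.0, 0.0, -0.048]
[0.216, 0.179, 0.0, -0.0, 0.0, -0.048]
[0.186, 0.209, 0.0, -0.0, 0.0, -0.048]
[0.153, 0.235, 0.0, -0.0, 0.0, -0.048]
[0.115, 0.255, 0.0, -0.0, 0.0, -0.048]
[0.076, 0.27, 0.0, -0.0, 0.0, -0.048]
[0.034, 0.278, 0.0, -0.0, 0.0, -0.048]
[-0.008, 0.28, 0.0, -0.0, 0.0, -0.048]
[-0.05, 0.276, 0.0, -0.0, 0.0, -0.048]
[-0.091, 0.265, 0.0, -0.0, 0.0, -0.048]
```

Emit:
drive_tool([
  [[0.22,-0.174,0,0,0,-0.048],[0.243,-0.139,0,0,0,-0.048],[0.262,-0.1,0,0,0,-0.048],[0.274,-0.06,0,0,0,-0.048],[0.28,-0.018,0,0,0,-0.048],[0.279,0.024,0,0,0,-0.048],[0.272,0.066,0,0,0,-0.048],[0.259,0.107,0,0,0,-0.048],[0.24,0.144,0,0,0,-0.048],[0.216,0.179,0,0,0,-0.048],[0.186,0.209,0,0,0,-0.048],[0.153,0.235,0,0,0,-0.048],[0.115,0.255,0,0,0,-0.048],[0.076,0.27,0,0,0,-0.048],[0.034,0.278,0,0,0,-0.048],[-0.008,0.28,0,0,0,-0.048],[-0.05,0.276,0,0,0,-0.048],[-0.091,0.265,0,0,0,-0.048],[0,0,0,0,0,0]],
], jaw=-1)

```text
clock: 3.08
tcp_pos: [0.5177, -0.0053, 0.2143]
orientation: [0.0, 0.019, 1.0, 0.0]
wrist_force: [-0.8, 0.1, -0.3]
finger_gap: -0.0003
grip_force: 0.0
```

```bash
python3 - <<'E'
from plan import *
p,R=now(); print(p-P2W(v,[-.05,.083,.214]),R.as_matrix().round(3).tolist())
im=viewer.read_camera("wrist"); i=viewer.camera_info("wrist"); T=i["T_tool_cam"]; print(T.round(3).tolist())
im=im[:,:,::-1].copy()
for X in ([-.05,.115,.1445],[-.05,.058,.086],[-.097,.058,.086],[-.097,-.058,.086],[.068,.058,.086]):
    w=P2W(v,X); t=R.inv().apply(w-p); c=np.linalg.inv(T)@np.r_[t,1]; u=i["intrinsics"]@c[:3]; u=u[:2]/u[2]; print(X,u.round(1),c[2].round(3))
    cv2.circle(im,tuple(int(a) for a in u),4,(255,0,255),1)
cv2.imwrite("pics/w1.png",im)
E
```

```text
[0.00259806 0.00061988 0.00028817] [[-0.999, 0.037, 0.0], [0.037, 0.999, 0.0], [-0.0, 0.0, -1.0]]
[[-0.001, -0.963, -0.269, 0.069], [1.0, -0.001, -0.001, 0.002], [0.0, -0.269, 0.963, -0.16], [0.0, 0.0, 0.0, 1.0]]
[-0.05, 0.115, 0.1445] [310.5 161. ] 0.23
[-0.05, 0.058, 0.086] [311.6 209.9] 0.302
[-0.097, 0.058, 0.086] [263.7 210.1] 0.302
[-0.097, -0.058, 0.086] [269.  312.2] 0.333
[0.068, 0.058, 0.086] [431.8 209.2] 0.302
```

View pics/w1.png

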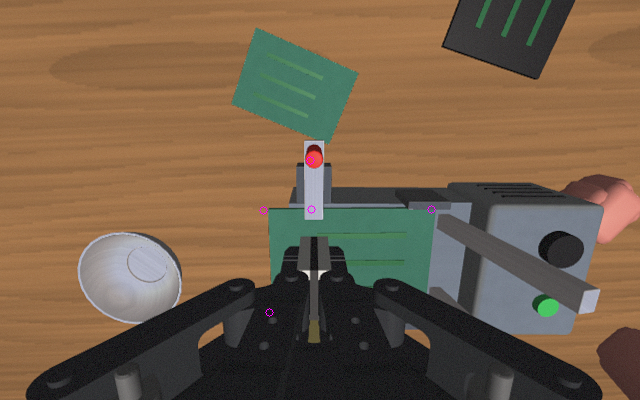

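The wrist view confirms the gap and the knob at (314,159), against a predicted (310,161). So the polisher sits about 2 mm further to the rear and 1 mm further to its left than the fit, and the cover's front-left corner is at (269,208). I'll correct the fit and lower the closed fingers into the gap.

```bash
python3 - <<'E'
from plan import *
v[:2]+=(.002*ex+.001*ey)[:2]; v[3]=0; np.save("p.npy",v); print(v)
p,R=now()
for r in rows(p,R,P2W(v,[-.05,.086,.118]),target_R(0),4): print(r)
print(P2W(v,[-.05,.086,.118]))
E
```

```text
[0.59872901 0.04341845 1.53862558 0.        ]
[0.012, 0.005, 0.2, -0.0, -0.0, -0.001]
[0.012, 0.005, 0.2, -0.0, -0.0, -0.001]
[0.012, 0.005, 0.2, -0.0, -0.0, -0.001]
[0.012, 0.005, 0.2, -0.0, -0.0, -0.001]
[ 0.51116525 -0.00378947  0.118     ]
```

Emit:
drive_tool([
  [[0.012,0.005,0.2,0,0,0],[0.012,0.005,0.2,0,0,0],[0.012,0.005,0.2,0,0,0],[0.012,0.005,0.2,0,0,0],[0.03,0,0,0,0,0],[0.03,0,0,0,0,0],[0,0,0,0,0,0]],
])

```text
clock: 4.0
tcp_pos: [0.5046, -0.0044, 0.1197]
orientation: [0.001, 0.021, 1.0, -0.0]
wrist_force: [-0.2, -0.2, -0.4]
finger_gap: -0.0001
grip_force: 0.0
```

Emit:
drive_tool([
  [[0.015,0,0,0,0,0],[0.015,0,0,0,0,0],[0.015,0,0,0,0,0],[0.015,0,0,0,0,0],[0.015,0,0,0,0,0],[0.015,0,0,0,0,0],[0,0,0,0,0,0]],
])

```text
clock: 4.88
tcp_pos: [0.4958, -0.0037, 0.119]
orientation: [0.002, 0.02, 1.0, -0.0]
wrist_force: [6.8, 0.4, -3.3]
finger_gap: -0.0
grip_force: 3.3
```

Emit:
drive_tool([
  [[0.015,0,0,0,0,0],[0.015,0,0,0,0,0],[0.015,0,0,0,0,0],[0.015,0,0,0,0,0],[0.015,0,0,0,0,0],[0,0,0,0,0,0]],
])

```text
clock: 5.62
tcp_pos: [0.487, -0.0033, 0.119]
orientation: [0.003, 0.02, 1.0, -0.0]
wrist_force: [6.3, 0.4, -3.8]
finger_gap: -0.0001
grip_force: 3.5
```

Emit:
drive_tool([
  [[0.01,0,0,0,0,0],[0.01,0,0,0,0,0],[0.01,0,0,0,0,0],[0,0,0,0,0,0]],
])

```text
clock: 6.12
tcp_pos: [0.4843, -0.0033, 0.1191]
orientation: [0.003, 0.02, 1.0, -0.0]
wrist_force: [8.7, 0.5, -4.6]
finger_gap: 0.0001
grip_force: 4.7
```

Emit:
drive_tool([
  [[0.01,0,0,0,0,0],[0.01,0,0,0,0,0],[0,0,0,0,0,0]],
])

```text
clock: 6.5
tcp_pos: [0.4842, -0.0033, 0.1193]
orientation: [0.005, 0.02, 1.0, 0.0]
wrist_force: [15.8, 0.9, -9.4]
finger_gap: 0.0002
grip_force: 7.5
```

Emit:
drive_tool([
  [[-0.01,0,0,0,0,0],[0,0,0,0,0,0],[0,0,0,0,0,0],[0,0,0,0,0,0],[0,0,0,0,0,0],[0,0,0,0,0,0]],
])

```text
clock: 7.25
tcp_pos: [0.4843, -0.0033, 0.1192]
orientation: [0.004, 0.02, 1.0, 0.0]
wrist_force: [13.0, -0.3, -8.3]
finger_gap: 0.0001
grip_force: 6.0
```

```bash
python3 - <<'E'
from plan import *
im=viewer.read_camera("scene")[150:290,240:420,::-1]
cv2.imwrite("pics/s2.png",cv2.resize(im,None,fx=4,fy=4,interpolation=2))
E
```

```text
(no output)
```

View pics/s2.png

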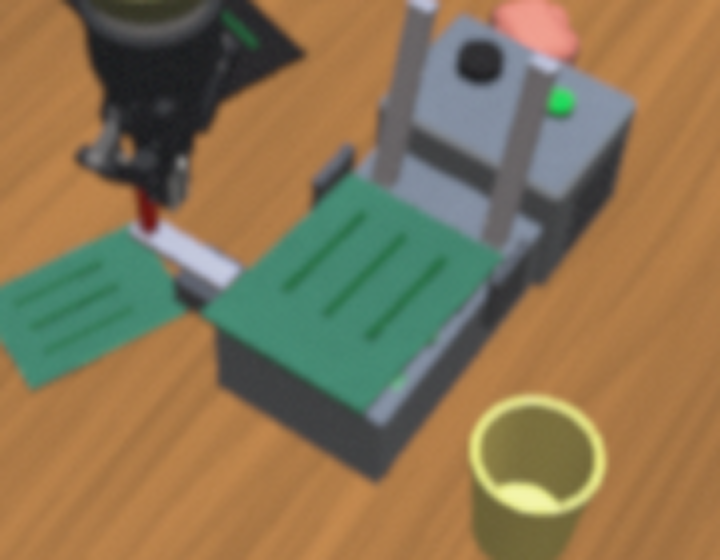

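The cover is ajar: its front-left corner, at about (205,310) in the crop, has lifted off the rim. I'll let the bolt return gently and then raise the fingers.

Emit:
drive_tool([
  [[-0.02,0,0,0,0,0],[-0.02,0,0,0,0,0],[-0.02,0,0,0,0,0],[-0.02,0,0,0,0,0],[-0.02,0,0,0,0,0],[-0.02,0,0,0,0,0],[-0.02,0,0,0,0,0],[-0.02,0,0,0,0,0],[-0.02,0,0,0,0,0],[-0.02,0,0,0,0,0],[-0.02,0,0,0,0,0],[0,0,-0.25,0,0,0],[0,0,-0.3,0,0,0],[0,0,-0.3,0,0,0],[0,0,0,0,0,0]],
])

```text
clock: 9.18
tcp_pos: [0.5073, -0.0043, 0.2231]
orientation: [0.002, 0.02, 1.0, -0.0]
wrist_force: [0.9, -0.4, 0.4]
finger_gap: -0.0001
grip_force: 0.0
```

```bash
python3 - <<'E'
from plan import *
viewer.read_camera("wrist"); p,R=now(); print(p)
im=viewer.read_camera("wrist"); cv2.imwrite("pics/w2.png",im[:,:,::-1])
t=viewer.read_camera("top")[130:240,220:400,::-1]
s=viewer.read_camera("scene")[150:290,240:420,::-1]
cv2.imwrite("pics/c2.png",np.vstack([cv2.resize(np.vstack([t,s]),None,fx=2.4,fy=2.4,interpolation=2)]))
E
```

```text
[ 0.50635922 -0.00415541  0.22128594]
```

View pics/w2.png

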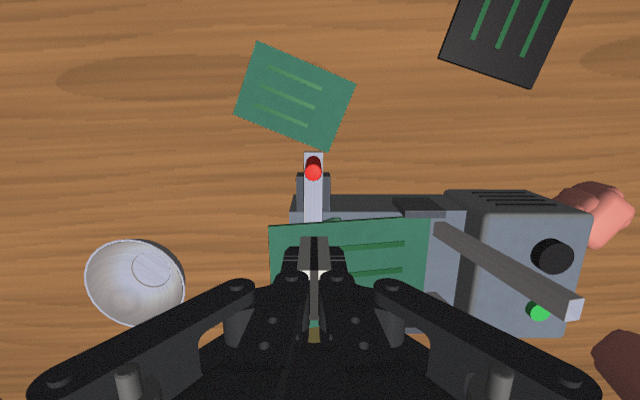

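View pics/c2.png

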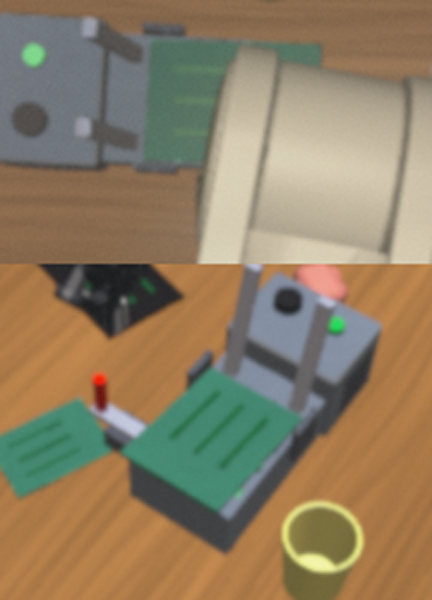

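The bolt is home beneath the raised cover (knob at wrist pixel (313,172)), the bystanders haven't moved, and the cover is still ajar. My plan is to straddle the front edge loosely between the two fingers from the front and guide it along its arc.

```bash
cat >> plan.py <<'E'
def plate(th,depth=.008):  # TCP polisher coords on plate mid-plane, depth in from front edge
    b=np.array([.071,.0755]) if th>.36 else np.array([.058+.013*np.cos(th),.080-.013*np.sin(th)])
    q=b+(.165-depth)*np.array([-np.cos(th),np.sin(th)])+.003*np.array([np.sin(th),np.cos(th)])
    return np.array([q[0],0,q[1]])
def show(rs): print(str(rs).replace("-0.0,","0,").replace("0.0,","0,"))
E
python3 - <<'E'
from plan import *
p,R=now(); i=viewer.camera_info("wrist"); T=i["T_tool_cam"]
e=plate(.18,0)+.003*np.array([np.sin(.18),0,np.cos(.18)])
for X in (e+[0,.058,0],[-.05,.115,.1445],[.071,.058,.084]):
    t=R.inv().apply(P2W(v,X)-p); c=np.linalg.inv(T)@np.r_[t,1]; u=i["intrinsics"]@c[:3]; print(X,(u[:2]/u[2]).round(1),c[2])
a=np.radians(60); d=np.array([np.sin(a),0,-np.cos(a)]); tgt=plate(.18); print(tgt)
s=tgt-.075*d; w1=s.copy(); w1[2]=.223
show(rows(p,R,P2W(v,w1),target_R(a),9)); show(rows(P2W(v,w1),target_R(a),P2W(v,s),target_R(a),3)); print(P2W(v,w1),P2W(v,s),P2W(v,tgt),target_R(a).as_quat()[[3,0,1,2]])
E
```

```text
[-0.09047006  0.058       0.11311556] [268.9 230.1] 0.283832875134195
[-0.05, 0.115, 0.1445] [311.9 175.5] 0.23826898492866966
[0.071, 0.058, 0.084] [432.4 218.3] 0.3114557650505983
[-0.0831364   0.          0.10873179]
[[-0.086, -0.09, -0.004, -0.037, 0, -0.0], [-0.086, -0.089, -0.014, -0.037, 0, -0.0], [-0.086, -0.087, -0.025, -0.037, 0, -0.0], [-0.086, -0.083, -0.034, -0.037, 0, -0.0], [-0.086, -0.079, -0.044, -0.037, 0, -0.0], [-0.086, -0.073, -0.053, -0.037, 0, -0.0], [-0.086, -0.067, -0.061, -0.037, 0, -0.0], [-0.086, -0.059, -0.068, -0.037, 0, -0.0], [-0.085, -0.051, -0.075, -0.037, 0, -0.0]]
[[0, -0.185, 0.107, 0, 0, 0.0], [0, -0.185, 0.107, 0, 0, 0.0], [0, -0.185, 0.107, 0, 0, 0.0]]
[ 0.59396572 -0.10459323  0.223     ] [ 0.59396572 -0.10459323  0.14623179] [ 0.59605491 -0.03967494  0.10873179] [0.00804234 0.01392974 0.86591337 0.49993532]
```

Emit:
drive_tool([
  [[-0.086,-0.09,-0.004,-0.037,0,0],[-0.086,-0.089,-0.014,-0.037,0,0],[-0.086,-0.087,-0.025,-0.037,0,0],[-0.086,-0.083,-0.034,-0.037,0,0],[-0.086,-0.079,-0.044,-0.037,0,0],[-0.086,-0.073,-0.053,-0.037,0,0],[-0.086,-0.067,-0.061,-0.037,0,0],[-0.086,-0.059,-0.068,-0.037,0,0],[-0.085,-0.051,-0.075,-0.037,0,0],[0,0,0,0,0,0],[0,0,0,0,0,0]],
], jaw=-0.45)

```text
clock: 10.75
tcp_pos: [0.5944, -0.1049, 0.2239]
orientation: [0.01, 0.018, 0.866, 0.499]
wrist_force: [-0.1, 0.2, 0.6]
finger_gap: 0.0235
grip_force: 0.0
```

Reached well. Down to the standoff now, then check.

Emit:
drive_tool([
  [[0,-0.185,0.107,0,0,0],[0,-0.185,0.107,0,0,0],[0,-0.185,0.107,0,0,0],[0,0,0.15,0,0,0],[0,0,0.15,0,0,0],[0,0,0,0,0,0]],
])

```text
clock: 11.5
tcp_pos: [0.5958, -0.0721, 0.1319]
orientation: [0.011, 0.016, 0.867, 0.498]
wrist_force: [-0.4, -0.3, 0.3]
finger_gap: 0.024
grip_force: 0.0
```

```bash
python3 - <<'E'
from plan import *
a=np.radians(60)
p,R=now(); print(p, (R.inv().apply(P2W(v,plate(.18))-p)/.12).round(3), (R.inv()*target_R(a)).as_rotvec()/np.pi)
t=viewer.read_camera("wrist")[:,:,::-1]
s=viewer.read_camera("scene")[150:290,240:420,::-1]
cv2.imwrite("pics/c3.png",np.vstack([cv2.resize(t,(400,250)),cv2.resize(s,(400,311),interpolation=2)]))
E
```

```text
[ 0.59578753 -0.07208281  0.13194858] [ 0.008 -0.031  0.331] [-1.15809179e-03  1.89248735e-03 -7.84734232e-05]
```

View pics/c3.png

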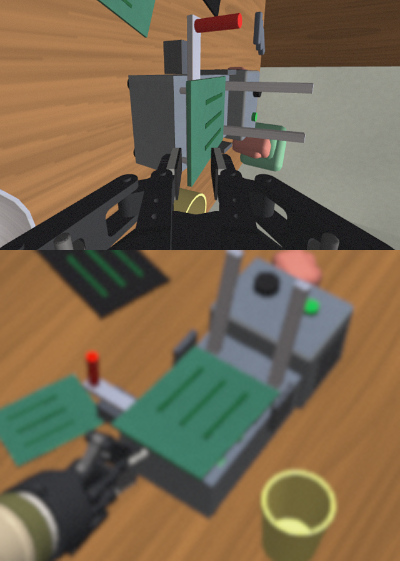

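The wrist view shows the plate's front edge (≈(187,130)) between the lower finger (left) and the upper finger (right). I'll move in slowly, going slightly lower.

Emit:
drive_tool([
  [[0,-0.035,0,0,0,0],[0,0,0.08,0,0,0],[0,0,0.08,0,0,0],[0,0,0.08,0,0,0],[0,0,0.08,0,0,0],[0,0,0,0,0,0]],
])

```text
clock: 12.35
tcp_pos: [0.5968, -0.0418, 0.1064]
orientation: [0.009, 0.017, 0.866, 0.5]
wrist_force: [0.1, 0.3, -0.5]
finger_gap: 0.0235
grip_force: 0.0
```

```bash
python3 - <<'E'
from plan import *
a=np.radians(60); p,R=now(); print(p,(R.inv().apply(P2W(v,plate(.18))-p)/.12).round(3))
t=viewer.read_camera("wrist")[60:300,180:460,::-1]
cv2.imwrite("pics/w4.png",cv2.resize(t,None,fx=2,fy=2))
# tip-up plan: th .18->1.80 , alpha = 90deg - th - rho, rho 20deg -> 0
N=44; P=p;Q=R; rs=[]
for k in range(1,N+1):
    th=.18+(1.80-.18)*k/N; rho=np.radians(20)*(1-k/N)
    p1=P2W(v,plate(th)); R1=target_R(np.pi/2-th-rho)
    r=rows(P,Q,p1,R1,1)[0]; rs.append(np.round(r,3).tolist()); 
    # propagate the rounded row
    P=P+Q.apply(np.array(rs[-1][:3])*.12); Q=Q*Ro.from_rotvec(np.array(rs[-1][3:])*np.pi)
for k in range(N): print(k+1,rs[k])
print(P,Q.as_matrix().round(2).tolist())
E
```

```text
[ 0.59681194 -0.0417923   0.10641074] [0.007 0.025 0.005]
1 [0.007, 0.068, -0.008, 0.011, 0.002, -0.001]
2 [0.0, 0.042, -0.013, 0.009, -0.0, -0.0]
3 [0.0, 0.042, -0.013, 0.009, -0.0, -0.0]
4 [0.0, 0.042, -0.012, 0.009, -0.0, -0.0]
5 [0.0, 0.048, -0.007, 0.01, -0.0, -0.0]
6 [0.0, 0.046, -0.013, 0.009, -0.0, -0.0]
7 [0.0, 0.047, -0.013, 0.009, -0.0, -0.0]
8 [0.001, 0.047, -0.012, 0.009, -0.0, -0.0]
9 [-0.0, 0.046, -0.012, 0.009, -0.0, -0.0]
10 [-0.0, 0.047, -0.011, 0.01, -0.0, -0.0]
11 [-0.0, 0.047, -0.012, 0.009, -0.0, -0.0]
12 [-0.0, 0.047, -0.01, 0.009, -0.0, -0.0]
13 [-0.0, 0.047, -0.011, 0.009, -0.0, -0.0]
14 [-0.0, 0.047, -0.01, 0.009, -0.0, -0.0]
15 [-0.0, 0.047, -0.009, 0.009, -0.0, -0.0]
16 [-0.0, 0.048, -0.009, 0.01, -0.0, -0.0]
17 [0.0, 0.047, -0.009, 0.009, -0.0, -0.0]
18 [0.0, 0.047, -0.009, 0.009, -0.0, -0.0]
19 [0.0, 0.048, -0.008, 0.009, -0.0, -0.0]
20 [0.0, 0.047, -0.007, 0.009, -0.0, -0.0]
21 [0.0, 0.048, -0.008, 0.01, -0.0, -0.0]
22 [0.0, 0.048, -0.007, 0.009, -0.0, -0.0]
23 [0.0, 0.047, -0.006, 0.009, -0.0, -0.0]
24 [0.0, 0.048, -0.007, 0.009, -0.0, -0.0]
25 [0.0, 0
[... 244 characters left out ...]
0.0]
31 [-0.0, 0.048, -0.003, 0.01, -0.0, -0.0]
32 [-0.0, 0.048, -0.003, 0.009, -0.0, -0.0]
33 [-0.0, 0.048, -0.003, 0.009, -0.0, -0.0]
34 [-0.0, 0.048, -0.003, 0.009, -0.0, -0.0]
35 [-0.0, 0.048, -0.002, 0.009, -0.0, -0.0]
36 [-0.0, 0.048, -0.001, 0.01, -0.0, -0.0]
37 [-0.0, 0.049, -0.002, 0.009, -0.0, -0.0]
38 [-0.0, 0.048, -0.0, 0.009, -0.0, -0.0]
39 [-0.0, 0.048, -0.001, 0.009, -0.0, -0.0]
40 [-0.0, 0.048, 0.0, 0.009, -0.0, 0.0]
41 [-0.0, 0.048, 0.0, 0.01, -0.0, 0.0]
42 [-0.0, 0.048, 0.001, 0.009, -0.0, 0.0]
43 [-0.0, 0.049, 0.001, 0.009, -0.0, 0.0]
44 [-0.0, 0.048, 0.001, 0.009, -0.0, 0.0]
[0.60220578 0.15299253 0.22774548] [[-1.0, 0.03, -0.01], [0.03, 0.97, -0.23], [0.0, -0.23, -0.97]]
```

View pics/w4.png

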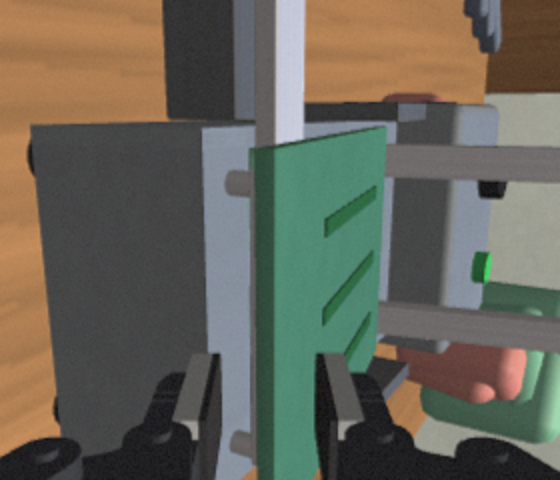

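The fingers straddle the front edge cleanly, with the plate between the tips at about (205,360) and (335,360). I'll narrow the jaws a little and start tipping.

Emit:
drive_tool([
  [[0,0,0,0,0,0],[0.007,0.025,0.005,0,0,0],[0,0.043,-0.013,0.009,0,0],[0,0.042,-0.013,0.009,0,0],[0,0.042,-0.013,0.009,0,0],[0,0.042,-0.012,0.01,0,0],[0,0.048,-0.007,0.01,0,0],[0,0.046,-0.013,0.01,0,0],[0,0.047,-0.013,0.009,0,0],[0,0.047,-0.012,0.009,0,0],[0,0.046,-0.012,0.009,0,0],[0,0.047,-0.011,0.01,0,0]],
], jaw=-0.58)

```text
clock: 13.9
tcp_pos: [0.5972, -0.019, 0.1604]
orientation: [0.007, 0.019, 0.931, 0.366]
wrist_force: [-0.3, -0.2, 0.1]
finger_gap: 0.0178
grip_force: 0.0
```

```bash
python3 - <<'E'
from plan import *
k=10;N=44;th=.18+1.62*k/N; p,R=now(); print(th,(R.inv().apply(P2W(v,plate(th))-p)/.12).round(3),((R.inv()*target_R(np.pi/2-th-.349*(1-k/N))).as_rotvec()/np.pi).round(4), env.get_state()["wrist_force"])
t=viewer.read_camera("wrist")[60:380,160:480,::-1]
s=viewer.read_camera("scene")[120:290,240:420,::-1]
cv2.imwrite("pics/c5.png",np.hstack([cv2.resize(t,(400,400)),cv2.resize(s,(400,400),interpolation=2)]))
E
```

```text
0.5481818181818182 [0.004 0.003 0.009] [-0.0013  0.0018 -0.002 ] [-0.34834724 -0.18508328  0.05305397]
```

View pics/c5.png

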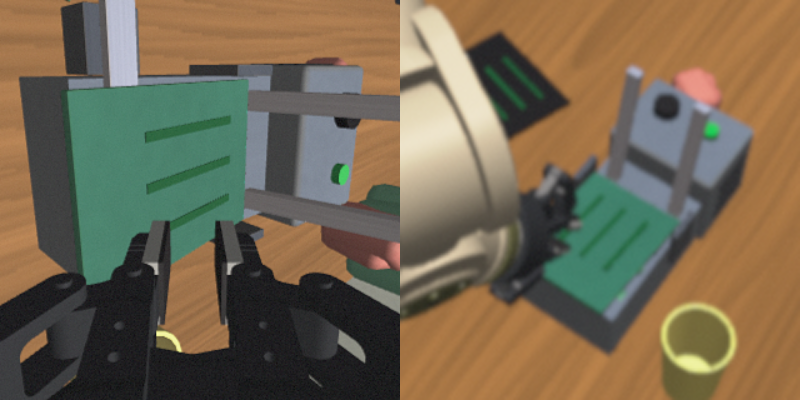

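The fingers slipped past the edge without lifting. The wrist view shows the plate still ajar and below the tips, so the overlap was too small. I'll measure where the front edge really is.

```bash
python3 - <<'E'
from plan import *
p,R=now(); i=viewer.camera_info("wrist"); Ti=np.linalg.inv(i["T_tool_cam"])
def pw(X):
    t=R.inv().apply(P2W(v,X)-p); c=Ti@np.r_[t,1]; u=i["intrinsics"]@c[:3]; return u[:2]/u[2]
def corners(dx,th,dy):
    b=np.array([.058+dx+.013*np.cos(th),.080-.013*np.sin(th)]); n=.006*np.array([np.sin(th),np.cos(th)])
    f=b+.165*np.array([-np.cos(th),np.sin(th)])+n; r=b+n
    return f,r,np.array([f[0],.058+dy,f[1]]),np.array([r[0],.058+dy,r[1]])
obs=np.array([[212.8,132.4],[357.6,122.4]])
g=lambda q:(np.array([pw(x) for x in corners(*q)[2:]])-obs).ravel()
s=least_squares(g,[0,.18,0],x_scale=[.01,.1,.01]); print(s.x,s.fun.round(1),corners(*s.x)[:2])
print("knob top",pw([-.05,.115,.1445]),"nominal",[pw(x).round(1).tolist() for x in corners(0,.18,0)[2:]])
# same with the earlier picture w4 (pose then)
p=np.array([.59681,-.04179,.10641]); R=Ro.from_quat([.017,.866,.5,.009])
obs=np.array([[180+272/2,60+147/2],[180+386/2,60+127/2]]); s=least_squares(g,[0,.18,0],x_scale=[.01,.1,.01]); print(s.x,s.fun.round(1),corners(*s.x)[:2])
print([pw(x).round(1).tolist() for x in corners(0,.18,0)[2:]])
print("barR top",pw([.1075,-.042,.217]),"barL",pw([.1075,.042,.217]))
E
```

```text
[-1.22820034e-03  1.87686411e-01 -2.35377877e-05] [ 0.  -0.1 -0.   0.2] (array([-0.09143934,  0.11425577]), array([0.07066302, 0.08346901]))
knob top [304.41753728  18.52615512] nominal [[213.5, 132.1], [358.5, 122.5]]
[0.00022115 0.17607632 0.00046411] [-0.   0.6  0.1 -1.1] (array([-0.0903777 ,  0.11253276]), array([0.07207116, 0.08363005]))
[[317.0, 135.1], [373.0, 122.9]]
barR top [516.71002169 232.82804485] barL [533.74966257 142.50243038]
```

```bash
python3 - <<'E'
from plan import *
i=viewer.camera_info("wrist"); T=i["T_tool_cam"]; K=i["intrinsics"]; print(K[0,0],K[0,2],K[1,2])
for cl,cr,row,g in ((290,338.5,237,.0237),(160+166/1.25,160+218/1.25,60+222/1.25,.0178)):
    Z=K[0,0]*g/(cr-cl); c=np.array([((cl+cr)/2-K[0,2])/K[0,0]*Z,(row-K[1,2])/K[0,0]*Z,Z,1]); print(Z,T@c)
Ti=np.linalg.inv(T)
for z in (-.01,0,.005,.011):
  for x in (-.011,.011):
    for y in (-.009,.009):
        u=K@(Ti@[x,y,z,1])[:3]; print(z,x,y,(u[:2]/u[2]).round(1))
p,R=now()
for z in (0,.005,.011):
    w=p+R.apply([0,-.009,z]); print(z,"lower tip polisher x,z",(w-P2W(v,[0,0,0]))@ex,w[2])
E
```

```text
307.6804925713793 313.6654848618974 199.20698831749039
0.1503510860606534 [ 0.01067103  0.00158937 -0.01881905  1.        ]
0.13165174922525377 [ 0.01768369  0.00129103 -0.03627354  1.        ]
-0.01 -0.011 -0.009 [294.5 268.3]
-0.01 -0.011 0.009 [328.1 268.2]
-0.01 0.011 -0.009 [293.7 229.8]
-0.01 0.011 0.009 [328.6 229.8]
0 -0.011 -0.009 [295.5 259.7]
0 -0.011 0.009 [327.3 259.7]
0 0.011 -0.009 [294.9 223.1]
0 0.011 0.009 [327.7 223.1]
0.005 -0.011 -0.009 [296.  255.7]
0.005 -0.011 0.009 [326.9 255.7]
0.005 0.011 -0.009 [295.4 220. ]
0.005 0.011 0.009 [327.4 220. ]
0.011 -0.011 -0.009 [296.6 251.3]
0.011 -0.011 0.009 [326.5 251.3]
0.011 0.011 -0.009 [296.  216.6]
0.011 0.011 0.009 [326.9 216.6]
0 lower tip polisher x,z -0.06849145938353272 0.15555651983693733
0.005 lower tip polisher x,z -0.0650876102089659 0.1518941834806784
0.011 lower tip polisher x,z -0.06100299119948572 0.14749937985316772
```

The edge measurement agrees with the model, but the wrist view puts the fingertips about 19 mm behind the TCP at this opening. So I need to go about 26 mm deeper, with a flatter approach so the fingers clear the rim.

```bash
python3 - <<'E'
from plan import *
p,R=now(); p1=p+R.apply([0,0,-.072])
a=np.radians(75); d=np.array([np.sin(a),0,-np.cos(a)]); tgt=plate(.185,.034); s=tgt-.08*d; print(tgt,s)
show(rows(p1,R,P2W(v,s),target_R(a),6)); print(P2W(v,s),P2W(v,tgt))
E
```

```text
[-0.05743464  0.          0.1046545 ] [-0.1347087   0.          0.12536002]
[[0.001, -0.108, 0.068, -0.03, 0, -0.0], [0.001, -0.114, 0.058, -0.03, 0, -0.0], [0.001, -0.119, 0.047, -0.03, 0, -0.0], [0.001, -0.123, 0.035, -0.03, 0, -0.0], [0.001, -0.126, 0.024, -0.03, 0, -0.0], [0.001, -0.127, 0.012, -0.03, 0, -0.0]]
[ 0.59439608 -0.09122055  0.12536002] [ 0.59688162 -0.01398647  0.1046545 ]
```

Emit:
drive_tool([
  [[0,0,-0.2,0,0,0],[0,0,-0.2,0,0,0],[0,0,-0.2,0,0,0],[0.001,-0.108,0.068,-0.03,0,0],[0.001,-0.114,0.058,-0.03,0,0],[0.001,-0.119,0.047,-0.03,0,0],[0.001,-0.123,0.035,-0.03,0,0],[0.001,-0.126,0.024,-0.03,0,0],[0.001,-0.127,0.012,-0.03,0,0],[0,0,0,0,0,0],[0,0,0,0,0,0]],
], jaw=-0.45)

```text
clock: 15.38
tcp_pos: [0.5939, -0.0916, 0.1244]
orientation: [0.013, 0.016, 0.792, 0.611]
wrist_force: [-0.0, -0.9, 0.5]
finger_gap: 0.0236
grip_force: 0.0
```

```bash
python3 - <<'E'
from plan import *
p,R=now(); a=np.radians(75); s=env.get_state(); print(s["joint_pos"].round(2),s["clock"])
print(p,(R.inv().apply(P2W(v,plate(.185,.034))-p)/.12).round(3),((R.inv()*target_R(a)).as_rotvec()/np.pi).round(4))
im=viewer.read_camera("wrist"); cv2.imwrite("pics/w6.png",im[:,:,::-1])
g=cv2.cvtColor(im,cv2.COLOR_RGB2GRAY)
for r in range(205,275,3): print(r," ".join("%3d"%x for x in g[r,264:364:4]))
E
```

```text
[-0.71  1.12  0.49  2.11  0.86 -1.26] 15.375
[ 0.59393422 -0.09162304  0.12436786] [0.002 0.005 0.668] [ 0.0017  0.0026 -0.0005]
205  72  68  69  64 141 141  97  59  96  99 210  65  65 113 115 109 109 107 103 109 106 103 104 103 102
208  66  68  71  66 144 140  96  69  99 100 206  62  66 115 115 108 108 107 106 106 108 106 106 106 107
211  70  71  70  65 141 142 115  68 103  96 204  64  65 118 113  78  68  72  65  69  68 139  76  76  77
214  68  68  67  66 142 140 111  70  96  98 203  61  62 115  74  75  63  65  68  68  68 138  78  83  82
217  68  75  70  69 142 141 113  68  97 101 199  65  69 117  54  78  79  80  78  76  77  80  79  75  78
220  64  68  70  65 142 141 113  65  95  97 197  63  63 118  66  50  44  54  68  75  81  76  79  79  79
223  69  70  70  68 142 141 129  60  95  98 196  59  63 119  83  48  44  50 101  79  78  76  77  82  81
226  70  69  70  70 143 142 127  61  97  98 195  62  66 118 103  48  52  45 100  77  80  75  73  74  78
229  71  71  67  66 141 141 129  64  98  98 195  60  68 117 112  50  51  99  71  73  75  73  72  73  74
232  69  70  71  68 143 141 146  64
[... 824 characters left out ...]
  61  97  95  95 121  59  63 111 132 129 148 153 160  26  25  84  85  88  36
259  32  35  86  87  90  30  57 146 102  97 177  63  60 115 127 132 153 158 160  22  20  85  87  87  37
262  28  74  86  86  76  34  60 124 129 125 123  63  59 116 128 132 153 151 159  22  21  84  86  84  42
265  29  90  84  84  41  54  58 126 127 117 130  65  64 116 131 151 152 152 160  26  26  82  86  86  74
268  33  88  86  84  16  56  60 131 128 121 126  63  64 117 131 157 159 152 161  34  17  47  86  83  85
271  28  36 107 110  31  59  60 130 122 128 133  64  66 124 129 152 156 153 161  29  31  32 110 105  32
274  26  32  26 111  33  61  55 129 117 126 128  60  65 129 150 155 150 151 157  27  30  35 110  28  30
```

Emit:
drive_tool([
  [[0,0.002,0.09,0,0,0],[0,0,0.09,0,0,0],[0,0,0.09,0,0,0],[0,0,0.09,0,0,0],[0,0,0.08,0,0,0],[0,0,0.08,0,0,0],[0,0,0,0,0,0]],
])

```text
clock: 16.3
tcp_pos: [0.5959, -0.0303, 0.1081]
orientation: [0.012, 0.016, 0.791, 0.612]
wrist_force: [-0.2, -1.1, 0.5]
finger_gap: 0.0233
grip_force: 0.0
```

Emit:
drive_tool([
  [[0,0,0.05,0,0,0],[0,0,0.05,0,0,0],[0,0,0.05,0,0,0],[0,0,0.05,0,0,0],[0,0,0,0,0,0]],
])

```text
clock: 16.92
tcp_pos: [0.5969, -0.0073, 0.1022]
orientation: [0.012, 0.016, 0.791, 0.612]
wrist_force: [-0.3, -0.2, -0.4]
finger_gap: 0.0234
grip_force: 0.0
```

```bash
cat >> plan.py <<'E'
def green(tag):  # tilt and shift of the cover from its left corners in the wrist view
    p,R=now(); im=viewer.read_camera("wrist"); cv2.imwrite(f"pics/{tag}.png",im[:,:,::-1])
    m=max(models.silhouettes("cover","wrist"),key=lambda q:q["region"].sum())["region"]
    hsv=cv2.cvtColor(im,cv2.COLOR_RGB2HSV); g=(cv2.inRange(hsv,(65,60,40),(90,255,255))>0)&m
    y,x=np.nonzero(m); print(tag,"mask",m.sum(),"cols",x.min(),x.max(),"rows",y.min(),y.max())
    return p,R,im,m
E
python3 - <<'E'
from plan import *
p,R,im,m=green("w7"); print((R.inv().apply(P2W(v,plate(.185,.040))-p)/.12).round(3), env.get_state()["wrist_force"].round(2))
N=40; a0=np.radians(75); P=p;Q=R
for k in range(1,N+1):
    th=.185+(1.80-.185)*k/N; al=a0+(-.21-a0)*k/N
    r=np.array(rows(P,Q,P2W(v,plate(th,.040)),target_R(al),1)[0])
    P=P+Q.apply(r[:3]*.12); Q=Q*Ro.from_rotvec(r[3:]*np.pi)
    print(k,r.tolist())
E
```

```text
w7 mask 5156 cols 298 327 rows 126 342
[-0.002  0.009 -0.009] [0.19 0.09 0.02]
1 [-0.002, 0.047, -0.01, 0.014, 0.002, -0.001]
2 [0.0, 0.037, -0.001, 0.013, 0.0, 0.0]
3 [0.0, 0.038, -0.001, 0.012, 0.0, 0.0]
4 [-0.0, 0.038, -0.001, 0.012, 0.0, 0.0]
5 [-0.0, 0.044, 0.006, 0.012, 0.0, 0.0]
6 [-0.0, 0.042, -0.001, 0.012, 0.0, 0.0]
7 [-0.0, 0.042, -0.001, 0.012, 0.0, 0.0]
8 [-0.0, 0.042, -0.001, 0.012, 0.0, 0.0]
9 [-0.0, 0.042, -0.0, 0.012, 0.0, 0.0]
10 [-0.0, 0.042, -0.001, 0.012, 0.0, 0.0]
11 [-0.0, 0.042, -0.0, 0.012, 0.0, 0.0]
12 [-0.0, 0.042, -0.0, 0.012, 0.0, 0.0]
13 [-0.0, 0.042, -0.0, 0.013, 0.0, 0.0]
14 [-0.0, 0.042, -0.001, 0.012, 0.0, 0.0]
15 [-0.0, 0.042, 0.0, 0.012, 0.0, 0.0]
16 [-0.0, 0.042, 0.0, 0.012, 0.0, 0.0]
17 [-0.0, 0.043, 0.001, 0.012, 0.0, 0.0]
18 [-0.0, 0.042, -0.0, 0.012, 0.0, 0.0]
19 [-0.0, 0.042, 0.0, 0.012, 0.0, 0.0]
20 [-0.0, 0.042, 0.001, 0.012, 0.0, 0.0]
21 [-0.0, 0.042, 0.001, 0.012, 0.0, -0.0]
22 [-0.0, 0.042, 0.0, 0.012, 0.0, -0.0]
23 [-0.0, 0.042, 0.001, 0.012, 0.0, -0.0]
24 [-0.0, 0.042, 0.001, 0.012, 0.0, -0.0]
25 [-0.0, 0.042, 0.001, 0.013, 0.0, -0.0]
26 [-0.0, 0.042, 0.002, 0.012, 0.0, -0.0]
27 [-0.0, 0.042, 0.001, 0.012, 0.0, -0.0]
28 [-0.0, 0.042, 0.001, 0.012, 0.0, -0.0]
29 [-0.0, 0.042, 0.002, 0.012, 0.0, -0.0]
30 [-0.0, 0.042, 0.001, 0.012, 0.0, -0.0]
31 [-0.0, 0.042, 0.002, 0.012, 0.0, -0.0]
32 [-0.0, 0.042, 0.001, 0.012, 0.0, -0.0]
33 [-0.0, 0.042, 0.002, 0.012, 0.0, -0.0]
34 [-0.0, 0.042, 0.002, 0.012, 0.0, -0.0]
35 [-0.0, 0.042, 0.002, 0.012, 0.0, -0.0]
36 [-0.0, 0.042, 0.003, 0.013, 0.0, -0.0]
37 [-0.0, 0.042, 0.002, 0.012, 0.0, -0.0]
38 [0.0, 0.042, 0.002, 0.012, 0.0, -0.0]
39 [0.0, 0.042, 0.002, 0.012, 0.0, -0.0]
40 [0.0, 0.042, 0.003, 0.012, 0.0, -0.0]
```

Emit:
drive_tool([
  [[0,0.01,0,0,0,0],[0,0.02,0,0.01,0,0],[0,0.03,0,0.012,0,0],[0,0.037,-0.001,0.012,0,0],[0,0.037,-0.001,0.012,0,0],[0,0.037,-0.001,0.012,0,0],[0,0,0,0,0,0]],
], jaw=-0.6)

```text
clock: 17.9
tcp_pos: [0.5976, -0.0017, 0.1229]
orientation: [0.012, 0.016, 0.844, 0.536]
wrist_force: [0.3, 0.1, -1.6]
finger_gap: 0.0171
grip_force: 0.6
```

```bash
python3 - <<'E'
from plan import *
p,R,im,m=green("w8"); s=env.get_state();print(s["wrist_force"].round(2),s["ft_torque"].round(3))
for th in (.27,.30,.33,.36): print(th,(R.inv().apply(P2W(v,plate(th,.040))-p)/.12).round(3))
E
```

```text
w8 mask 6358 cols 291 326 rows 124 342
[-0.17 -0.08 -2.26] [-1.063  0.071 -0.023]
0.27 [ 0.002 -0.091  0.006]
0.3 [ 0.002 -0.063  0.002]
0.33 [ 0.002 -0.035 -0.001]
0.36 [ 0.002 -0.007 -0.002]
```

Now it bears load (−2.3 N) and the plate follows. I'll keep following the arc.

Emit:
drive_tool([
  [[0,0.042,0.003,0.012,0,0],[0,0.042,0,0.012,0,0],[0,0.042,-0.001,0.012,0,0],[0,0.042,-0.001,0.012,0,0],[0,0.042,0,0.012,0,0],[0,0.042,-0.001,0.012,0,0],[0,0.042,0,0.012,0,0],[0,0.042,0,0.012,0,0],[0,0.042,0,0.012,0,0],[0,0.042,0,0.012,0,0],[0,0,0,0,0,0]],
])

```text
clock: 19.38
tcp_pos: [0.5983, 0.0272, 0.1632]
orientation: [0.007, 0.018, 0.929, 0.37]
wrist_force: [0.1, -2.0, -0.2]
finger_gap: 0.017
grip_force: 0.6
```

```bash
python3 - <<'E'
from plan import *
p,R,im,m=green("w9"); s=env.get_state();print(s["wrist_force"].round(2),s["ft_torque"].round(3),s["joint_pos"].round(2))
for th in (.70,.74,.78): print(th,(R.inv().apply(P2W(v,plate(th,.040))-p)/.12).round(3))
k=np.arccos(-R.as_matrix()[2,2]); print("alpha",k)
E
```

```text
w9 mask 5563 cols 291 322 rows 125 342
[ 1.12 -1.85 -0.09] [-0.871  0.026 -0.022] [-0.44  0.56  0.07  1.43  0.68 -0.53]
0.7 [ 0.    -0.067 -0.007]
0.74 [ 0.    -0.025 -0.01 ]
0.78 [ 0.001  0.017 -0.011]
alpha 0.757395384247612
```

Emit:
drive_tool([
  [[0,0.042,-0.002,0.012,0,0],[0,0.042,-0.001,0.012,0,0],[0,0.042,0,0.012,0,0],[0,0.042,0,0.012,0,0],[0,0.042,0,0.012,0,0],[0,0.042,0,0.012,0,0],[0,0.042,0,0.012,0,0],[0,0.042,0,0.012,0,0],[0,0.042,0,0.012,0,0],[0,0.042,0.001,0.012,0,0],[0,0.042,0.001,0.012,0,0],[0,0.042,0.001,0.012,0,0],[0,0.042,0.001,0.012,0,0],[0,0.042,0.001,0.012,0,0],[0,0.042,0.001,0.012,0,0],[0,0,0,0,0,0]],
])

```text
clock: 21.48
tcp_pos: [0.6011, 0.0937, 0.1982]
orientation: [0.002, 0.019, 0.995, 0.095]
wrist_force: [-0.2, 0.1, 0.4]
finger_gap: 0.0171
grip_force: 0.1
```

```bash
python3 - <<'E'
from plan import *
p,R,im,m=green("w10"); s=env.get_state();print(s["wrist_force"].round(2),s["ft_torque"].round(3),s["joint_pos"].round(2))
for th in (1.28,1.36,1.44): print(th,(R.inv().apply(P2W(v,plate(th,.040))-p)/.12).round(3))
print("alpha",np.arccos(-R.as_matrix()[2,2]))
E
```

```text
w10 mask 47889 cols 105 473 rows 16 286
[ 0.02 -0.28 -0.33] [-0.265  0.008 -0.031] [-0.08  0.37  0.07  1.28  0.19 -0.04]
1.28 [ 0.006 -0.104 -0.002]
1.36 [ 0.006 -0.021 -0.005]
1.44 [ 0.007  0.062 -0.002]
alpha 0.1910230960895948
```

```bash
python3 - <<'E'
from plan import *
for c in ("w9","w10"):
    im=cv2.imread(f"pics/{c}.png"); g=cv2.inRange(cv2.cvtColor(im,cv2.COLOR_BGR2HSV),(65,60,40),(90,255,255))
    n,l,st,ce=cv2.connectedComponentsWithStats(g); print(c,[st[j].tolist() for j in range(1,n) if st[j,4]>60])
for cam in ("scene","top"):
    im=viewer.read_camera(cam); cv2.imwrite(f"pics/{cam}10.png",im[:,:,::-1])
    g=cv2.inRange(cv2.cvtColor(im,cv2.COLOR_RGB2HSV),(60,70,40),(95,255,255)); n,l,st,ce=cv2.connectedComponentsWithStats(g); print(cam,[st[j].tolist() for j in range(1,n) if st[j,4]>60])
for th in (.18,1.2,1.36): 
  for cam in ("scene","top"): 
    print(th,cam,[proj(cam,P2W(v,plate(th,dd)+[0,yy,0])).round().tolist() for dd in (0,.165) for yy in (-.058,.058)])
E
```

```text
w9 [[47, 0, 113, 55, 3094], [291, 126, 31, 218, 5355], [220, 136, 45, 53, 1234], [184, 150, 25, 29, 518], [400, 198, 16, 19, 242], [193, 204, 29, 58, 1069], [239, 206, 29, 31, 536], [425, 212, 103, 102, 5025]]
w10 [[58, 0, 158, 68, 5024], [292, 125, 23, 218, 4061], [253, 133, 18, 30, 386], [183, 143, 33, 24, 555], [230, 148, 25, 31, 490], [191, 188, 37, 48, 847], [246, 197, 28, 26, 357], [415, 214, 25, 24, 438], [548, 256, 92, 144, 5314]]
scene [[234, 19, 16, 8, 105], [239, 31, 19, 40, 327], [220, 34, 9, 15, 86], [268, 35, 12, 11, 75], [217, 50, 16, 10, 102], [220, 64, 15, 10, 91], [466, 102, 73, 75, 3093], [286, 144, 19, 18, 90], [278, 148, 19, 19, 98], [270, 152, 19, 19, 103], [327, 170, 39, 43, 1001], [235, 207, 51, 39, 1104], [321, 213, 11, 16, 131]]
top [[229, 148, 10, 10, 73]]
0.18 scene [[331.0, 252.0], [290.0, 227.0], [367.0, 213.0], [328.0, 192.0]]
0.18 top [[351.0, 148.0], [349.0, 199.0], [280.0, 146.0], [277.0, 197.0]]
1.2 scene [[360.0, 189.0], [317.0, 166.0], [367.0, 213.0], [329.0, 193.0]]
1.2 top [[304.0, 136.0], [301.0, 194.0], [279.0, 147.0], [276.0, 197.0]]
1.36 scene [[367.0, 180.0], [323.0, 157.0], [367.0, 213.0], [329.0, 193.0]]
1.36 top [[291.0, 134.0], [288.0, 193.0], [279.0, 147.0], [276.0, 197.0]]
```

The plate is still edge-on between the fingers (wrist green strip at columns 292–315). I'll go slowly past the vertical.

Emit:
drive_tool([
  [[0,0.036,-0.002,0.011,0,0],[0,0.036,0,0.011,0,0],[0,0.034,0,0.01,0,0],[0,0.025,0,0.007,0,0],[0,0.02,0,0.006,0,0],[0,0.02,0.001,0.006,0,0],[0,0.02,0.001,0.006,0,0],[0,0.02,0.001,0.006,0,0],[0,0.02,0.001,0.006,0,0],[0,0.02,0.001,0.006,0,0],[0,0.02,0.001,0.006,0,0],[0,0.02,0.001,0.006,0,0],[0,0.02,0.001,0.006,0,0],[0,0,0,0,0,0]],
])

```text
clock: 23.42
tcp_pos: [0.6025, 0.1302, 0.1991]
orientation: [-0.001, 0.02, 0.999, -0.05]
wrist_force: [0.0, -0.1, 0.3]
finger_gap: 0.0171
grip_force: 0.1
```

```bash
cat > chk.py <<'E'
from plan import *
import sys
p,R=now(); im=viewer.read_camera("wrist"); g=cv2.inRange(cv2.cvtColor(im,cv2.COLOR_RGB2HSV),(65,60,40),(90,255,255))
n,l,st,ce=cv2.connectedComponentsWithStats(g); print([st[j].tolist() for j in range(1,n) if st[j,4]>300])
s=env.get_state();print(s["wrist_force"].round(2),s["ft_torque"].round(3),s["joint_pos"].round(2),s["clock"])
for th in (1.70,1.74,1.78): print(th,(R.inv().apply(P2W(v,plate(th,.040))-p)/.12).round(3))
z=R.as_matrix()[:,2]; print("alpha",np.arctan2(z@ex,-z[2]))
E
python3 chk.py
```

```text
[[121, 0, 124, 72, 5809], [309, 125, 27, 218, 4870], [265, 133, 18, 29, 348], [204, 140, 30, 22, 444], [244, 147, 24, 28, 446], [211, 183, 32, 43, 717], [258, 194, 27, 25, 364], [415, 226, 27, 26, 554]]
[-0.58  0.64 -0.88] [ 0.101  0.01  -0.011] [ 0.13  0.42  0.16  1.33 -0.1   0.17] 23.475
1.7 [ 0.008  0.027 -0.002]
1.74 [0.009 0.069 0.001]
1.78 [0.009 0.11  0.006]
alpha -0.10087920310968741
```

Emit:
drive_tool([
  [[0,0.02,0,0.006,0,0],[0,0.02,0.001,0.006,0,0],[0,0.02,0.001,0.006,0,0],[0,0.02,0.001,0.006,0,0],[0,0.02,0.001,0.006,0,0],[0,0.02,0.001,0.006,0,0],[0,0.01,0.001,0.003,0,0],[0,0,0,0,0,0]],
])

```text
clock: 24.48
tcp_pos: [0.6031, 0.1451, 0.196]
orientation: [-0.002, 0.02, 0.994, -0.111]
wrist_force: [-0.3, 0.1, -0.5]
finger_gap: 0.0172
grip_force: 0.0
```

```bash
python3 chk.py
```

```text
[[145, 0, 112, 73, 5606], [294, 125, 21, 218, 3460], [251, 132, 33, 42, 699], [214, 140, 28, 20, 406], [220, 181, 31, 42, 671], [263, 193, 22, 24, 330], [412, 231, 28, 28, 617]]
[ 0.12  1.1  -0.2 ] [ 0.222 -0.031 -0.027] [ 0.22  0.47  0.22  1.37 -0.22  0.26] 24.525
1.7 [ 0.009 -0.101 -0.003]
1.74 [ 0.009 -0.059 -0.005]
1.78 [ 0.009 -0.017 -0.006]
alpha -0.22334860068102877
```

The plate now rests on the bars (green strip at columns 294–315, no longer against the rear finger). I'll centre, open a little and withdraw along the plate.

Emit:
drive_tool([
  [[0,-0.02,0,0,0,0],[0,0,0,0,0,0],[0,0,0,0,0,0],[0,0,-0.08,0,0,0],[0,0,-0.1,0,0,0],[0,0,-0.1,0,0,0],[0,0,-0.15,0,0,0],[0,0,-0.2,0,0,0],[0,0,-0.2,0,0,0],[0,-0.2,0,0,0,0],[0,-0.4,0,0,0,0],[0,-0.4,0,0,0,0],[0,-0.4,0,0,0,0],[0,0,0,0,0,0]],
], jaw=-0.45)

```text
clock: 26.28
tcp_pos: [0.597, -0.0032, 0.3324]
orientation: [-0.002, 0.023, 0.993, -0.112]
wrist_force: [-0.9, 0.4, 0.7]
finger_gap: 0.0236
grip_force: 0.0
```

```bash
python3 - <<'E'
from plan import *
s=viewer.read_camera("scene")[80:360,180:460,::-1]; t=viewer.read_camera("top")[60:340,180:460,::-1]
cv2.imwrite("pics/f.png",cv2.resize(np.hstack([s,t]),(800,400),interpolation=2))
for cam in ("scene","top"): print(cam,[(proj(cam,P2W(v,plate(1.78,dd)+[0,yy,0]))-([180,80] if cam=="scene" else [180,60])).round().tolist() for dd in (0,.165) for yy in (-.058,.058)])
E
```

```text
scene [[202.0, 82.0], [159.0, 61.0], [187.0, 134.0], [149.0, 113.0]]
top [[76.0, 72.0], [73.0, 131.0], [99.0, 87.0], [96.0, 137.0]]
```

View pics/f.png

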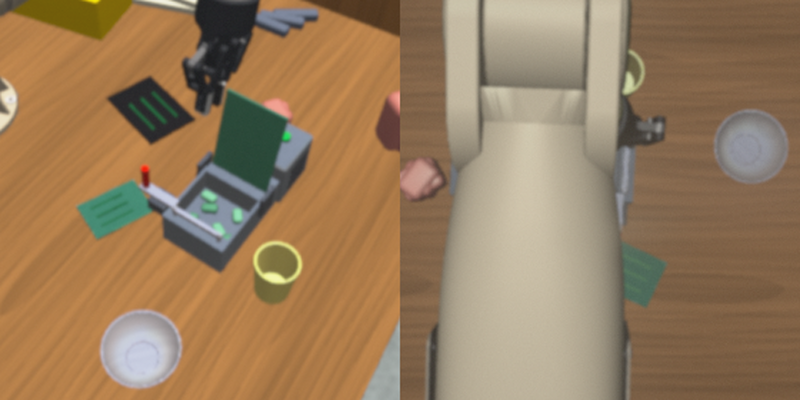

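The cover stands on the ledge leaning against the bars, with its corners at about (228,92) and (286,108), as predicted. The trough is open, the bolt is home, the bystanders haven't moved and the robot is clear.

```bash
python3 -c "
from workcell import order
print(order.hand_in())"
```

```text
the job is handed in; nothing more can be done
None
```

The job is handed in at about 26 s (limit 54 s): the bolt was pushed out to its stop and is home again, and the green cover stands on the ledge leaning against the rest bars. The first lift slipped past the edge without moving the cover; the second worked, and the bowl, cup and stone were left alone.

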